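# Free a flow cell from the row and seat it in the detector bay

## Robot

A 7-joint arm with a two-finger parallel gripper is mounted at the origin on the work surface. World frame = base frame: x ahead of the robot, y to its left, z up, the work surface at z = 0. Lengths are in m, angles in rad, forces in N, time in s.
With the tool pointing down it reaches from about 0.425 to 0.875 m from the base axis. Payload 4.7 kg.
Tool frame: the origin (TCP) lies where the fingers leave the gripper's body, on its centre line; the fingertips stand 70 mm ahead of it and the grasp point (between the pads) lies 51 mm ahead of it; z points along the fingers, y is the line along which they close (so a half turn about z gives the same grasp; the last joint's range is limited). The gripper opens to 87 mm and grips with 3 to 60 N. Pads are 19 mm wide; open, the fingers measure 117 mm over their backs; the gripper's body (75 mm by 190 mm) begins 51 mm behind the grasp point.
Start: joints at [-1.259, 0.321, -0.07, 1.45, 0.023, 1.371, -0.057], TCP at [0.191, 0.621, 0.292] pointing down, gripper open.
Joint ranges: [-2.86, 2.86], [-0.3, 2.09], [-1.38, 1.24], [0.06, 2.45], [-1.56, 4.7], [0.09, 2.05], [-2.69, 2.69]. Speed limits (rad/s): [2.57, 2.57, 3.14, 3.14, 3.14, 3.14, 3.14].

## Interface

Orientations are given as a rotation vector (axis times angle).
In Python, from bench import get_state, get_image, get_calibration, close_job gives the robot as it stands.
- The arm moves only by the tool send_rows, never from a script. Its argument "rows" is a list of rows, each an object of numbers: "hand": the finger opening in mm, from 0 to 87; "x", "y", "z": the shift along the world's x, y, z in mm; "roll": the turn about the world's z in degrees. A call has 1 to 10 rows; each row shifts and turns the commanded pose from where the row before left it; what a row does not reach is not made up. A row lasts 1/10 s, in which the tool goes at most 50 mm and 8.59 degrees, less where a joint would pass 70% of its speed; a pose out of reach is approached as far as the arm can. A call is refused whole if a number of a shift passes 50 or a number of a turn 8.59, either way. A call with a gripper value outside its range is refused whole. The fingers move at their own pace and stop on an object; "force" is the grip in N (left out, the last holds). Time passes only in rows, so rows that do not move let the fingers close. It gives the time, the measured TCP pose, the force, the opening and the grip force at its end, in the units of the state.
- get_state(): the state, without advancing time (a new reading comes with each control period).
- get_image(name): name is "scene" or "top"; returns the picture (400x640x3 uint8, blue, green, red); there is no depth.
- get_calibration(name): a dict with "mtx" (3x3 intrinsics, pixels), "world_from_camera" (4x4, takes a point from camera to world coordinates). Camera axes: x right, y down, z forward; pixel columns grow to the right and rows downward; lengths in m; the calibration is good to about 2 mm. A picture is of the moment at which its call begins. get_calibration takes no time and is no camera call.
- close_job(): hands the job in; it is judged then, once.
The state is a dict: "time": time; "joint_positions": joint angles; "qd": joint speeds; "joint_torque": joint torques, N m; "position": TCP position; "tool_rot": TCP orientation; "ft_force": force on the tool from outside, world axes, zero at the start; "torque": the same for the moment, N m; "grip_width": opening from 0.0 (shut) to 1.0 (fully open); "grip_force": force on a finger pad.
Only numpy, scipy, OpenCV 4.12 (cv2) and the standard library are available. Lean on these libraries where they do the work, as an engineer would, in place of code of your own. Each camera call takes 0.05 s, during which the arm holds its last target. There are 200 camera calls.

## Task

Push the plain, flat-topped round flow cell out of its touching row, through the open side towards the detector bay, without shifting its neighbours. Then slide it along the bench into the bay until you feel it press home against the sprung pad at the back, and leave it sitting there against the pad. Push it gently with the fingertips, never pinching it hard or lifting it off the bench, and leave everything else where it is.

Things in the scene. Friction and masses are not known exactly. Their poses are not given: they have to be found in the camera images.
- cell: The cell to move: plain steel disc, 60 mm diameter, 26 mm high, flat top with a dark round window, no nipples, 0.15 to 0.27 kg, flat on the bench. Origin: centre of its underside (its yaw means nothing). Delicate: push or squeeze it with less than 15 N. Sliding friction on the bench about 1 to 3 N.
- ported_cell: Loose disc in the row's other lane, same size (60 mm diameter, 26 mm high), but with two steel nipples, 10 mm diameter, standing 16 mm up from its top; 0.22 kg. Origin: centre of its underside. Must stay where it is.
- fence: Fixed aluminium angle at the row's far end. Origin: on the bench at the middle of the row (under block_b). x = the way out of the row, towards the bay; y runs along the row to the robot. Touching in turn (1 mm short of the 30 mm high fence face at y = -100 mm): block_c at -86, a disc at -43, block_b at 0, the other disc at +43, block_a at +86; all centred at x = 0. Which disc is where changes.
- row_exit (a point): Point on the bench 65 mm out (fence x) from the middle of the row: the cell is clear of the row once its centre is farther out than this. The row is open on its x and -x sides, with nothing within 70 mm of the -x side. Blocks are 40 mm long in x, so each disc sticks out 10 mm at both ends of its 60 mm wide lane.
- block_a: Loose grey plastic optics block, 40 long (along the fence's x) x 26 wide x 34 mm high, 0.12 kg, slides easily. Origin: centre of its underside. Must stay where it is.
- block_b: Loose grey plastic optics block, 40 long (along the fence's x) x 26 wide x 34 mm high, 0.12 kg, slides easily. Origin: centre of its underside. Must stay where it is.
- block_c: Loose grey plastic optics block, 40 long (along the fence's x) x 26 wide x 34 mm high, 0.12 kg, slides easily. Origin: centre of its underside. Must stay where it is.
- bay: Fixed detector bay, open above and in front; the bench is its floor. Origin: on the bench at the middle of the mouth, x pointing straight in. Two walls 30 mm high, 12 mm thick, inner faces at y = +32 and -32 mm, from x = 0 inwards; lips flare out to about 58 mm either side of the axis at x = -25 mm. A black housing, 85 mm high, begins at x = 110 mm.
- bay_back (a point): Point on the bay's axis at x = 85 mm, 15 mm up. The face of the rubber pad (50 mm wide) lies within 15 mm of it, nearer or deeper; it differs each time: find it by feel. Pad is sprung, about 3 N/mm, damped, 8 mm travel. The cell is home once pressed on it with 3 N or more for 0.2 s; let go, it creeps back a mm or two and rests on the pad.
- long_coil: Loose glass mixing coil 120 mm long, 40 mm diameter, on two grey brackets, 70 mm high. Origin: centre underneath. Leave alone.
- short_coil: Loose glass mixing coil 50 mm long, 40 mm diameter, on one grey bracket, 70 mm high. Origin: centre underneath. Leave alone.
- clamp: Loose black tube clamp 50 x 18 x 18 mm. Origin: centre underneath. Leave alone.
- beaker: Loose small glass beaker, 68 mm diameter, 85 mm high. Origin: centre underneath. Leave alone.

How it is judged:
By the outcome, as a careful person would: the job done as asked, in the order asked, and still so for the second after the job is handed in, with the robot touching nothing.
It also fails if it takes over 72 s, if anything falls off the work surface, if the arm or the gripper's body presses on something with over 40 N, if the wrist force passes 120 N, or if a joint passes its speed limit or range.

## Working session

There is one attempt and no reset: what is moved stays moved. The work goes in short steps, Python scripts to look and compute and a tool call to move; the robot and the scene stay as the last step left them, time stands still between calls to the robot, and variables do not carry over. Pictures are saved under pics/ and viewed, at most 10 in all, crops included, and the job is handed in when it is done.

Besides the shell and the picture viewer there is one more tool, called in YAML: its name, and indented under it one key for each argument. send_rows: Moves the arm, as the interface text tells. Its arguments: {"type":"object","properties":{"rows":{"type":"array","items":{"type":"object","properties":{"hand":{"type":"number"},"x":{"type":"number"},"y":{"type":"number"},"z":{"type":"number"},"roll":{"type":"number"}}}},"force":{"type":"number"}},"required":["rows"]}

```bash
mkdir -p pics
python3 - <<'E'
from bench import *
import cv2
for n in("scene","top"):
    cv2.imwrite(f"pics/{n}0.png",get_image(n)); c=get_calibration(n); print(n,c)
s=get_state(); print(s)
E
```

```text
scene {'mtx': array([[452.91977761,   0.        , 332.04993604],
       [  0.        , 452.91977761, 200.95350317],
       [  0.        ,   0.        ,   1.        ]]), 'world_from_camera': array([[ 0.61408931,  0.59114265, -0.52291938,  1.08673141],
       [ 0.78914819, -0.44999147,  0.41803446, -0.3835269 ],
       [ 0.01180873, -0.66937137, -0.74283411,  0.79087473],
       [ 0.        ,  0.        ,  0.        ,  1.        ]])}
top {'mtx': array([[411.95476234,   0.        , 322.05771373],
       [  0.        , 411.95476234, 198.92088816],
       [  0.        ,   0.        ,   1.        ]]), 'world_from_camera': array([[-1.01223367e-02, -9.80467718e-01,  1.96419429e-01,
         4.21094340e-01],
       [-9.99947011e-01,  1.02933382e-02, -1.50262815e-04,
         1.63791845e-02],
       [-1.87448377e-03, -1.96410542e-01, -9.80519957e-01,
         7.43762468e-01],
       [ 0.00000000e+00,  0.00000000e+00,  0.00000000e+00,
         1.00000000e+00]])}
{'time': 0.1, 'joint_positions': array([-1.25891227,  0.32176644, -0.07009317,  1.45154583,  0.02263468,
        1.37080565, -0.05688523]), 'qd': array([-2.21225850e-04, -2.98630733e-03, -7.12719649e-04, -2.98975986e-03,
        8.65031027e-05,  8.42990915e-04, -1.21870984e-03]), 'joint_torque': array([ 4.37731715e-04, -4.92568052e+01, -4.05337103e-01, -3.13398528e+01,
       -6.41479203e-02,  3.94284446e-02,  8.02381078e-05]), 'position': array([0.19064695, 0.62102135, 0.29126306]), 'tool_rot': array([-4.65922485e-01, -3.10671363e+00,  2.72239655e-03]), 'ft_force': array([ 0.45656171, -0.27545041,  0.4316771 ]), 'torque': array([0.06878004, 0.04984525, 0.00291475]), 'grip_force': 0.0, 'grip_width': 1.0001025441837639}
```

View pics/top0.png

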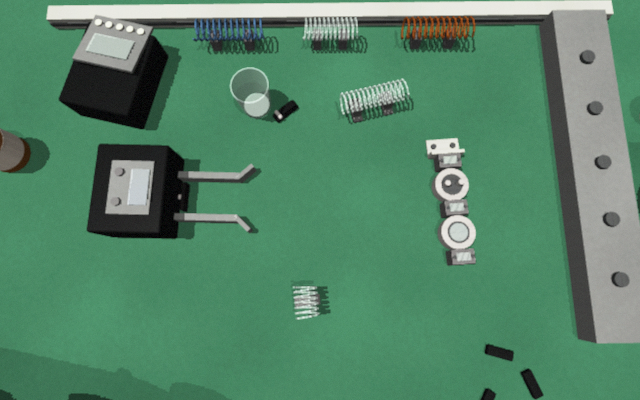

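View pics/scene0.png

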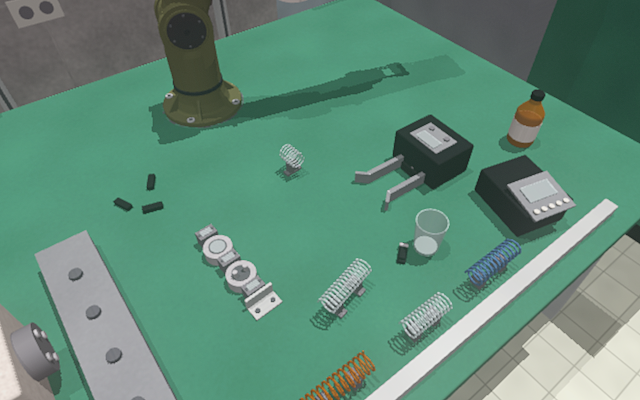

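The top view shows the row from the fence (444,147) to block_a (461,257). The ported disc is at (452,184) and the plain cell at (458,232). The bay is at left, its mouth near px 240 opening right, its walls at rows 176 and 218. I'll enlarge both regions to get precise pixels.

```bash
cat > h.py <<'E'
from bench import *
import numpy as np, cv2
def ray(n,u,v,z):
    c=get_calibration(n);K=c["mtx"];T=c["world_from_camera"]
    d=T[:3,:3]@np.linalg.solve(K,[u,v,1.]);o=T[:3,3]
    return (o+d*(z-o[2])/d[2])[:2]*1000
def pix(n,x,y,z):
    c=get_calibration(n);T=np.linalg.inv(c["world_from_camera"])
    p=c["mtx"]@(T[:3]@[x/1000,y/1000,z/1000,1]);return p[:2]/p[2]
E
python3 - <<'E'
from h import *
a=cv2.imread("pics/top0.png")
A=cv2.resize(a[130:280,410:510],None,fx=4,fy=4,interpolation=cv2.INTER_CUBIC)
B=cv2.resize(a[130:255,80:270],None,fx=4,fy=4,interpolation=cv2.INTER_CUBIC)[:,:]
cv2.imwrite("pics/a.png",A);cv2.imwrite("pics/b.png",B)
E
```

```text
(no output)
```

View pics/a.png

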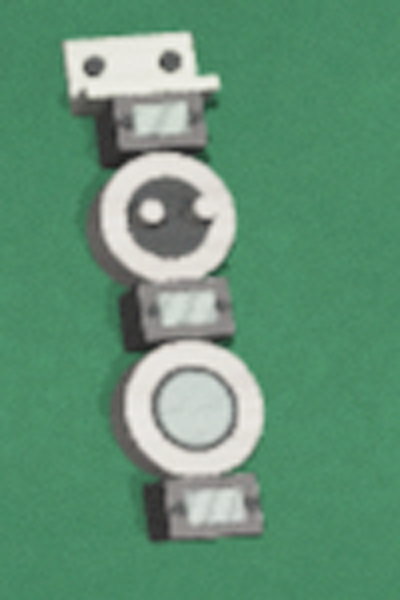

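View pics/b.png

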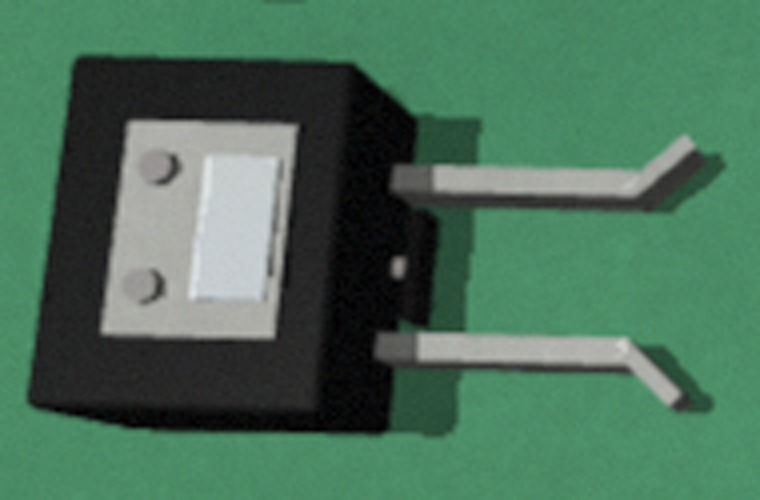

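The crops show the cell window at (458.1,231.6) full-frame and the ported disc at (451.5,184). The bay wall tops run from about u=188 to 236, at v≈175 and 217. Next come bay wall fits and row positions in mm.

Run:
```python
from h import *
f=lambda u,v:((u+.5)/4-.5)
for nm,u,v,z in [("fenceEdge",145,98,30),("c",161,121,34),("ported",167,217,26),("b",186,310,34),("cell",194,408,26),("a",214,506,34)]:
    print(nm,ray("top",410+f(u,0),130+f(v,0),z).round(1))
a=cv2.imread("pics/top0.png").astype(int); g=cv2.cvtColor(a.astype('uint8'),cv2.COLOR_BGR2HSV)
m=((g[...,1]<60)&(g[...,2]>120)).astype('uint8')
ps={}
for nm,(v0,v1) in {"far":(165,190),"near":(205,228)}.items():
    P=[]
    for u in range(192,234):
        vs=np.nonzero(m[v0:v1,u])[0]
        if len(vs): P.append(ray("top",u,v0+vs.mean(),30)); w=len(vs)
    P=np.array(P); k=np.polyfit(P[:,1],P[:,0],1); print(nm,"x at y=200,300:",np.polyval(k,[200,300]),"ang",np.degrees(np.arctan(k[0])),P[[0,-1]].round(1),w)
# kinks & tips, housing front base
for nm,u,v in [("kinkF",632,190),("kinkN",625,340),("tipF",692,145),("tipN",684,403)]: print(nm,ray("top",80+f(u,0),130+f(v,0),30).round(1))
# cell in scene: white disc
s=cv2.imread("pics/scene0.png")
for nm,u,v in [("cell",218,246),("ported",241,274)]: print("scene",nm,ray("scene",u,v,26).round(1))
```

```text
fenceEdge [-8723.9  9216.9]
c [-9468.1 10775.3]
ported [-5518.7  8170. ]
b [-5439.8 11001.3]
cell [-2499.   8368.4]
a [-1452.2 11266.4]
far x at y=200,300: [-6983.34333555 -6978.97458504] ang 2.5015190020412414 [[-7404.2 -9501.1]
 [-7296.5 -6489.7]] 7
near x at y=200,300: [-3918.26019478 -3914.55768253] ang 2.1204146832974478 [[-4285.8 -9339.3]
 [-4182.4 -6389. ]] 7
kinkF [-7132.3 -6145.7]
kinkN [-4353.  -6187.7]
tipF [-7974.8 -5066.5]
tipN [-3204.  -5099.6]
scene cell [20287.5 -5800.4]
scene ported [17368.5 -5903.6]
```

Unit slip (z in mm against camera in m); fixing it.

```bash
sed -i 's/(z-o\[2\])/(z\/1000-o[2])/' h.py
python3 - <<'E'
from h import *
f=lambda u:((u+.5)/4-.5)
W={}
for nm,u,v,z in [("fenceEdge",145,98,30),("c",161,121,34),("ported",167,217,26),("b",186,310,34),("cell",194,408,26),("a",214,506,34)]:
    W[nm]=ray("top",410+f(u),130+f(v),z); print(nm,W[nm].round(1))
d=W["a"]-W["c"]; print("row len c-a",np.linalg.norm(d),"cell-ported",np.linalg.norm(W["cell"]-W["ported"]), "row y dir deg",np.degrees(np.arctan2(d[1],d[0])))
a=cv2.imread("pics/top0.png"); g=cv2.cvtColor(a,cv2.COLOR_BGR2HSV)
m=((g[...,1]<60)&(g[...,2]>120)).astype('uint8')
for nm,(v0,v1) in {"far":(165,190),"near":(205,228)}.items():
    P=[]
    for u in range(192,234):
        vs=np.nonzero(m[v0:v1,u])[0]
        if len(vs): P.append(ray("top",u,v0+vs.mean(),30))
    P=np.array(P); k=np.polyfit(P[:,1],P[:,0],1); print(nm,"x at y=200,300:",np.polyval(k,[200,300]),"ang",np.degrees(np.arctan(k[0])),P[[0,-1]].round(1))
for nm,u,v in [("kinkF",632,190),("kinkN",625,340),("tipF",692,145),("tipN",684,403)]: print(nm,ray("top",80+f(u),130+f(v),30).round(1))
for nm,u,v in [("cell",218,246),("ported",241,274)]: print("scene",nm,ray("scene",u,v,26).round(1))
for nm,u,v in [("coil nearest",297,302),("coil",319,301),("beaker",257,104),("longcoil",375,100)]: print(nm,ray("top",u,v,0).round())
E
```

```text
fenceEdge [ 644.2 -208.1]
c [ 632.2 -213.2]
ported [ 589.9 -215.3]
b [ 546.2 -218.1]
cell [ 504.1 -221. ]
a [ 461.1 -223.7]
row len c-a 171.39826196218115 cell-ported 86.0042472727889 row y dir deg -176.494179163232
far x at y=200,300: [609.95755564 614.32630615] ang 2.501519002041411 [[612.  248.6]
 [609.4 175.1]]
near x at y=200,300: [533.92572936 537.62824162] ang 2.120414683297458 [[535.9 244.6]
 [533.4 172.7]]
kinkF [605.4 166.7]
kinkN [537.6 167.7]
tipF [625.9 140.4]
tipN [509.5 141.2]
scene cell [ 504.2 -219.2]
scene ported [ 592.7 -216. ]
coil nearest [386.  62.]
coil [388.  23.]
beaker [758. 140.]
longcoil [764. -88.]
```

Heights and sizes agree with the given dimensions: cell to ported 86.0 mm, walls 76.0 mm centre to centre.
- **Cell:** (504,-221), in the near lane.
- **Exit heading:** (-0.061, 0.998).
- **Bay axis:** x = 571.9 + 0.040(y-200), mouth at y≈167.

Plan: put the fingers 20 mm apart (50 mm over their backs, inside the 60 mm lane), with the closing line along the row, to give a stable two-point push.

send_rows:
  rows:
    - {"hand":20,"x":25,"y":-45,"roll":-7}
    - {"x":25,"y":-45,"roll":-7}
    - {"x":25,"y":-45,"roll":-7}
    - {"x":25,"y":-45,"roll":-7}
    - {"x":25,"y":-45,"roll":-7}
    - {"x":25,"y":-45,"roll":-7}
    - {"x":25,"y":-45,"roll":-7}
    - {"x":25,"y":-45,"roll":-7}
    - {"x":25,"y":-45,"roll":-7}
    - {"x":25,"y":-45,"roll":-6.5}
  force: 3

```text
schema error: expected keys hand, x, y, z, roll
```

send_rows:
  rows:
    - {"x":7,"y":-45}
    - {"x":7,"y":-45}
    - {"x":7,"y":-45}
    - {"x":7,"y":-45}
    - {"x":7,"y":-45}
    - {"x":7,"y":-45}
    - {"x":7,"y":-45}
    - {"x":6,"y":-45}
    - {"x":6,"y":-45}
    - {"x":6,"y":-45}

```text
schema error: expected keys hand, x, y, z, roll
```

send_rows:
  rows:
    - {}
    - {}
    - {}

```text
schema error: expected keys hand, x, y, z, roll
```

Run:
```python
from h import *
from scipy.spatial.transform import Rotation as R
s=get_state(); r=R.from_rotvec(s["tool_rot"]).as_matrix(); print(s["time"],s["position"]*1000,np.degrees(np.arctan2(r[1,1],r[0,1])),r[:,2],s["grip_width"]*87,s["ft_force"],s["joint_positions"].round(2))
```

```text
0.1 [190.64695216 621.02135176 291.2630558 ] 72.94151295326587 [-3.89851710e-04 -1.69412085e-03 -9.99998489e-01] 87.00892134398745 [ 0.45656171 -0.27545041  0.4316771 ] [-1.26  0.32 -0.07  1.45  0.02  1.37 -0.06]
```

All keys are needed in every row.

send_rows:
  rows:
    - {"hand":20,"x":25,"y":-45,"z":0,"roll":-7}
    - {"hand":20,"x":25,"y":-45,"z":0,"roll":-7}
    - {"hand":20,"x":25,"y":-45,"z":0,"roll":-7}
    - {"hand":20,"x":25,"y":-45,"z":0,"roll":-7}
    - {"hand":20,"x":25,"y":-45,"z":0,"roll":-7}
    - {"hand":20,"x":25,"y":-45,"z":0,"roll":-7}
    - {"hand":20,"x":25,"y":-45,"z":0,"roll":-7}
    - {"hand":20,"x":25,"y":-45,"z":0,"roll":-7}
    - {"hand":20,"x":25,"y":-45,"z":0,"roll":-7}
    - {"hand":20,"x":25,"y":-45,"z":0,"roll":-6.5}
  force: 3

```text
time: 1.1
position: [0.4339, 0.1823, 0.2921]
tool_rot: [-2.159, -2.282, -0.0]
ft_force: [1.7, 1.1, -0.2]
grip_width: 0.247
grip_force: 0.0
```

send_rows:
  rows:
    - {"hand":20,"x":7,"y":-45,"z":0,"roll":0}
    - {"hand":20,"x":7,"y":-45,"z":0,"roll":0}
    - {"hand":20,"x":7,"y":-45,"z":0,"roll":0}
    - {"hand":20,"x":7,"y":-45,"z":0,"roll":0}
    - {"hand":20,"x":7,"y":-45,"z":0,"roll":0}
    - {"hand":20,"x":7,"y":-45,"z":0,"roll":0}
    - {"hand":20,"x":7,"y":-45,"z":0,"roll":0}
    - {"hand":20,"x":6,"y":-45,"z":0,"roll":0}
    - {"hand":20,"x":6,"y":-45,"z":0,"roll":0}
    - {"hand":20,"x":6,"y":-45,"z":0,"roll":0}

```text
time: 2.1
position: [0.5005, -0.2672, 0.2923]
tool_rot: [2.153, 2.288, 0.001]
ft_force: [0.5, 0.7, 1.8]
grip_width: 0.234
grip_force: 0.0
```

send_rows:
  rows:
    - {"hand":20,"x":0,"y":0,"z":0,"roll":0}
    - {"hand":20,"x":0,"y":0,"z":0,"roll":0}
    - {"hand":20,"x":0,"y":0,"z":0,"roll":0}

```text
time: 2.4
position: [0.5008, -0.2642, 0.2918]
tool_rot: [-2.151, -2.288, -0.001]
ft_force: [0.5, 0.3, -0.2]
grip_width: 0.23
grip_force: 0.0
```

```bash
cat >> h.py <<'E'
from scipy.spatial.transform import Rotation as R
def st():
    s=get_state(); r=R.from_rotvec(s["tool_rot"]).as_matrix(); print("t",s["time"],(s["position"]*1000).round(1),"closing deg",np.degrees(np.arctan2(r[1,1],r[0,1])).round(2),r[:,2].round(3),"open",(s["grip_width"]*87).round(1),s["ft_force"].round(2),s["joint_positions"].round(2))
E
python3 -c "from h import *;st()"
```

```text
Traceback (most recent call last):
  File "h.py", line 12, in st
    s=get_state(); r=R.from_rotvec(s["tool_rot"]).as_matrix(); print("t",s["time"],(s["position"]*1000).round(1),"closing deg",np.degrees(np.arctan2(r[1,1],r[0,1])).round(2),r[:,2].round(3),"open",(s["grip_width"]*87).round(1),s["ft_force"].round(2),s["joint_positions"].round(2))
                                                                                                                                                                                                     ^^^^^^^^^^^^^^^^^^^^^^^^^^
AttributeError: 'float' object has no attribute 'round'
```

send_rows:
  rows:
    - {"hand":20,"x":7,"y":-22,"z":0,"roll":0}
    - {"hand":20,"x":0,"y":0,"z":-40,"roll":0}
    - {"hand":20,"x":0,"y":0,"z":-40,"roll":0}
    - {"hand":20,"x":0,"y":0,"z":-40,"roll":0}
    - {"hand":20,"x":0,"y":0,"z":-40,"roll":0}
    - {"hand":20,"x":0,"y":0,"z":-30,"roll":0}
    - {"hand":20,"x":0,"y":0,"z":-15,"roll":0}
    - {"hand":20,"x":0,"y":0,"z":-8,"roll":0}
    - {"hand":20,"x":0,"y":0,"z":0,"roll":0}
    - {"hand":20,"x":0,"y":0,"z":0,"roll":0}

```text
time: 3.4
position: [0.5086, -0.2879, 0.0808]
tool_rot: [2.152, 2.286, 0.002]
ft_force: [1.1, 1.0, -0.0]
grip_width: 0.23
grip_force: 0.0
```

```bash
sed -i 's/(s\["grip_width"\]\*87).round(1)/s["grip_width"]*87/' h.py
python3 - <<'E'
from h import *
st(); a=get_image("top"); cv2.imwrite("pics/top1.png",a)
b=get_image("scene"); 
A=cv2.resize(a[130:290,390:590],None,fx=2,fy=2); B=cv2.resize(b[180:340,110:310],None,fx=2,fy=2)
cv2.imwrite("pics/c.png",np.hstack([A,B]))
E
```

```text
t 3.4 [ 508.6 -287.9   80.8] closing deg 3.47 [ 0.002 -0.001 -1.   ] open 20.027858422845384 [ 1.12  1.01 -0.04] [-0.18  0.48  0.79  1.86 -0.41  0.97  0.85]
```

View pics/c.png

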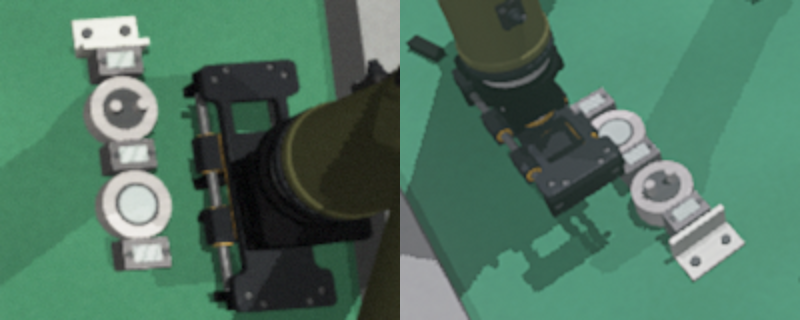

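The gripper is behind the cell on the lane line, square to the row. Everything else is unmoved. Approaching gently.

send_rows:
  rows:
    - {"hand":20,"x":-0.3,"y":3,"z":0,"roll":0}
    - {"hand":20,"x":-0.3,"y":3,"z":0,"roll":0}
    - {"hand":20,"x":-0.2,"y":3,"z":0,"roll":0}
    - {"hand":20,"x":-0.2,"y":3,"z":0,"roll":0}
    - {"hand":20,"x":-0.2,"y":3,"z":0,"roll":0}
    - {"hand":20,"x":-0.2,"y":3,"z":0,"roll":0}
    - {"hand":20,"x":-0.2,"y":3,"z":0,"roll":0}
    - {"hand":20,"x":-0.2,"y":3,"z":0,"roll":0}
    - {"hand":20,"x":-0.2,"y":3,"z":0,"roll":0}
    - {"hand":20,"x":-0.2,"y":3,"z":0,"roll":0}

```text
time: 4.5
position: [0.5054, -0.2575, 0.0793]
tool_rot: [2.154, 2.287, -0.0]
ft_force: [0.1, -1.3, -0.7]
grip_width: 0.233
grip_force: 0.9
```

send_rows:
  rows:
    - {"hand":20,"x":-0.2,"y":3,"z":0,"roll":0}
    - {"hand":20,"x":-0.2,"y":3,"z":0,"roll":0}
    - {"hand":20,"x":-0.2,"y":3,"z":0,"roll":0}
    - {"hand":20,"x":-0.2,"y":3,"z":0,"roll":0}
    - {"hand":20,"x":-0.2,"y":3,"z":0,"roll":0}

```text
time: 5.0
position: [0.5043, -0.2426, 0.0793]
tool_rot: [2.154, 2.287, -0.0]
ft_force: [0.4, -1.1, -0.3]
grip_width: 0.232
grip_force: 0.8
```

Run:
```python
from h import *
st(); a=get_image("top"); cv2.imwrite("pics/top2.png",a)
b=get_image("scene"); 
A=cv2.resize(a[130:290,390:590],None,fx=2,fy=2); B=cv2.resize(b[180:340,110:310],None,fx=2,fy=2)
cv2.imwrite("pics/d.png",np.hstack([A,B]))
```

```text
t 5.0 [ 504.3 -242.6   79.3] closing deg 3.43 [ 0. -0. -1.] open 20.14413337431558 [ 0.44 -1.07 -0.34] [-0.27  0.43  0.8   1.92 -0.38  0.95  0.77]
```

View pics/d.png

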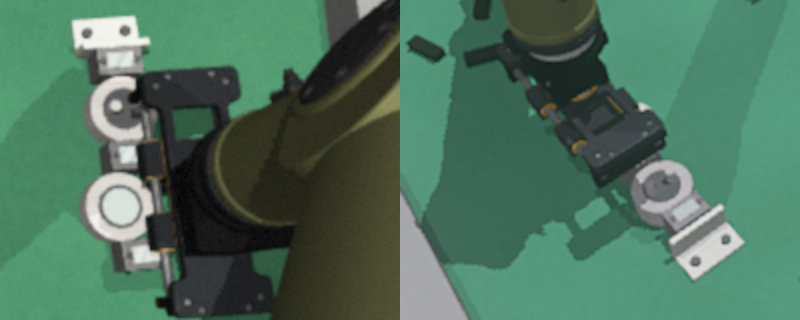

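The cell is out about 15 mm, and the ported disc and blocks look unmoved. The tool has drifted 1 mm towards block_a, so I'll ease it back while going on.

send_rows:
  rows:
    - {"hand":20,"x":0.1,"y":3,"z":0,"roll":0}
    - {"hand":20,"x":0,"y":3,"z":0,"roll":0}
    - {"hand":20,"x":0,"y":3,"z":0,"roll":0}
    - {"hand":20,"x":0,"y":3,"z":0,"roll":0}
    - {"hand":20,"x":-0.1,"y":3,"z":0,"roll":0}
    - {"hand":20,"x":-0.1,"y":3,"z":0,"roll":0}
    - {"hand":20,"x":-0.1,"y":3,"z":0,"roll":0}
    - {"hand":20,"x":-0.1,"y":3,"z":0,"roll":0}
    - {"hand":20,"x":-0.1,"y":3,"z":0,"roll":0}
    - {"hand":20,"x":-0.1,"y":3,"z":0,"roll":0}

```text
time: 6.1
position: [0.5039, -0.2124, 0.0793]
tool_rot: [2.154, 2.287, 0.0]
ft_force: [-0.5, -1.3, 1.0]
grip_width: 0.233
grip_force: 0.7
```

send_rows:
  rows:
    - {"hand":20,"x":-0.2,"y":4,"z":0,"roll":0}
    - {"hand":20,"x":-0.2,"y":4,"z":0,"roll":0}
    - {"hand":20,"x":-0.2,"y":4,"z":0,"roll":0}
    - {"hand":20,"x":-0.2,"y":4,"z":0,"roll":0}
    - {"hand":20,"x":-0.2,"y":4,"z":0,"roll":0}
    - {"hand":20,"x":-0.2,"y":4,"z":0,"roll":0}
    - {"hand":20,"x":-0.2,"y":4,"z":0,"roll":0}
    - {"hand":20,"x":-0.2,"y":4,"z":0,"roll":0}
    - {"hand":20,"x":-0.2,"y":4,"z":0,"roll":0}
    - {"hand":20,"x":-0.2,"y":4,"z":0,"roll":0}

```text
time: 7.1
position: [0.5018, -0.1724, 0.0793]
tool_rot: [2.154, 2.287, 0.0]
ft_force: [-0.4, -1.5, -0.1]
grip_width: 0.23
grip_force: 0.7
```

Run:
```python
from h import *
st(); a=get_image("top"); cv2.imwrite("pics/top3.png",a)
b=get_image("scene"); 
A=cv2.resize(a[130:290,390:590],None,fx=2,fy=2); B=cv2.resize(b[180:340,110:310],None,fx=2,fy=2)
cv2.imwrite("pics/e.png",np.hstack([A,B]))
```

```text
t 7.1 [ 501.8 -172.4   79.3] closing deg 3.44 [ 0. -0. -1.] open 19.98258319795676 [-0.39 -1.48 -0.08] [-0.42  0.37  0.81  1.99 -0.33  0.92  0.62]
```

View pics/e.png

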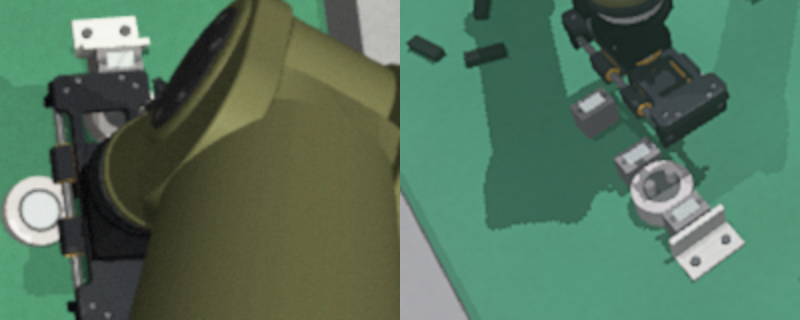

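The cell is clear of the row at about px (410,235), roughly 85 mm out. The blocks and the ported disc stand as before. Next I'll work out a smooth S-path to the bay axis, with the tool following the heading.

Run:
```python
from h import *
from scipy.interpolate import CubicHermiteSpline as H
a=cv2.imread("pics/top3.png");C=ray("top",390+39.5/2,130+210/2,26);print("cell",C)
P=np.array([501.8,-172.4]);h0=np.radians(93.44);h=np.array([np.cos(h0),np.sin(h0)]);print("offset along/lat",(C-P)@h,(C-P)@[h[1],-h[0]])
C=P+37.8*h; C1=np.array([568.0,105.]);L=np.linalg.norm(C1-C);h1=np.radians(87.7)
S=H([0,1],[C,C1],[L*h,L*np.array([np.cos(h1),np.sin(h1)])])
t=np.linspace(0,1,41);c=S(t);d=S(t,1);d/=np.linalg.norm(d,axis=1)[:,None];T=c-37.8*d;A=np.degrees(np.arctan2(d[:,1],d[:,0]))
for i in range(0,41,5): print(i,T[i].round(1),A[i].round(1),c[i].round(1))
```

```text
cell [ 499.04274133 -136.14935002]
offset along/lat 36.35077738900658 -0.5771333381737207
0 [ 501.8 -172.4] 93.4 [ 499.5 -134.7]
5 [ 495.6 -141.4] 81.9 [ 500.9 -104. ]
10 [ 496.9 -110.1] 73.4 [507.7 -73.9]
15 [504.1 -79.4] 68.2 [518.1 -44.3]
20 [515.4 -49.4] 66.1 [530.6 -14.9]
25 [528.8 -20.2] 66.9 [543.6  14.6]
30 [542.7   8.5] 70.7 [555.2  44.2]
35 [555.8  37.4] 77.6 [563.9  74.3]
40 [566.5  67.2] 87.7 [568. 105.]
```

send_rows:
  rows:
    - {"hand":20,"x":-1.2,"y":6.2,"z":0,"roll":-2.3}
    - {"hand":20,"x":-1.2,"y":6.2,"z":0,"roll":-2.3}
    - {"hand":20,"x":-1.2,"y":6.2,"z":0,"roll":-2.3}
    - {"hand":20,"x":-1.2,"y":6.2,"z":0,"roll":-2.3}
    - {"hand":20,"x":-1.2,"y":6.2,"z":0,"roll":-2.3}
    - {"hand":20,"x":0.3,"y":6.3,"z":0,"roll":-1.7}
    - {"hand":20,"x":0.3,"y":6.3,"z":0,"roll":-1.7}
    - {"hand":20,"x":0.3,"y":6.3,"z":0,"roll":-1.7}
    - {"hand":20,"x":0.3,"y":6.3,"z":0,"roll":-1.7}
    - {"hand":20,"x":0.3,"y":6.3,"z":0,"roll":-1.7}

```text
time: 8.2
position: [0.4972, -0.1103, 0.0793]
tool_rot: [2.52, 1.876, -0.001]
ft_force: [-0.7, -2.4, 1.2]
grip_width: 0.227
grip_force: 0.9
```

send_rows:
  rows:
    - {"hand":20,"x":1.4,"y":6.1,"z":0,"roll":-1.0}
    - {"hand":20,"x":1.4,"y":6.1,"z":0,"roll":-1.0}
    - {"hand":20,"x":1.4,"y":6.1,"z":0,"roll":-1.0}
    - {"hand":20,"x":1.4,"y":6.1,"z":0,"roll":-1.0}
    - {"hand":20,"x":1.4,"y":6.1,"z":0,"roll":-1.0}
    - {"hand":20,"x":2.3,"y":6,"z":0,"roll":-0.4}
    - {"hand":20,"x":2.3,"y":6,"z":0,"roll":-0.4}
    - {"hand":20,"x":2.3,"y":6,"z":0,"roll":-0.4}
    - {"hand":20,"x":2.3,"y":6,"z":0,"roll":-0.4}
    - {"hand":20,"x":2.3,"y":6,"z":0,"roll":-0.4}

```text
time: 9.2
position: [0.516, -0.0492, 0.0793]
tool_rot: [2.629, 1.72, -0.0]
ft_force: [-0.9, -2.3, 1.6]
grip_width: 0.231
grip_force: 1.2
```

Run:
```python
from h import *
st(); a=get_image("top"); cv2.imwrite("pics/top4.png",a)
cv2.imwrite("pics/f.png",cv2.resize(a[120:300,220:520],None,fx=2,fy=2))
```

```text
t 9.2 [516.  -49.2  79.3] closing deg -23.59 [-0. -0. -1.] open 20.056865048272776 [-0.93 -2.26  1.65] [-0.73  0.36  0.88  2.02 -0.35  0.92 -0.07]
```

View pics/f.png

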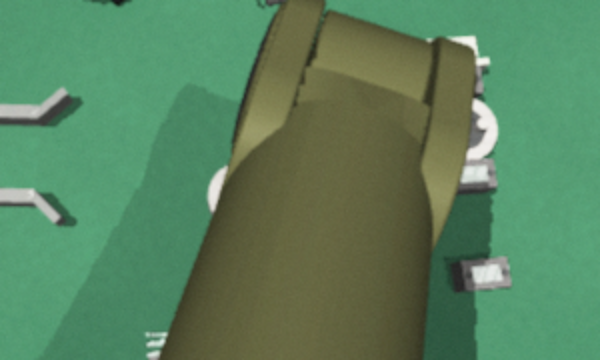

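The cell's leading edge shows at px (324,217), where expected, and the two blocks in view haven't moved. The push force is about 2.4 N, so it is still seated.

send_rows:
  rows:
    - {"hand":20,"x":2.7,"y":5.8,"z":0,"roll":0.2}
    - {"hand":20,"x":2.7,"y":5.8,"z":0,"roll":0.2}
    - {"hand":20,"x":2.7,"y":5.8,"z":0,"roll":0.2}
    - {"hand":20,"x":2.7,"y":5.8,"z":0,"roll":0.2}
    - {"hand":20,"x":2.7,"y":5.8,"z":0,"roll":0.2}
    - {"hand":20,"x":2.8,"y":5.7,"z":0,"roll":0.8}
    - {"hand":20,"x":2.8,"y":5.7,"z":0,"roll":0.8}
    - {"hand":20,"x":2.8,"y":5.7,"z":0,"roll":0.8}
    - {"hand":20,"x":2.8,"y":5.7,"z":0,"roll":0.8}
    - {"hand":20,"x":2.8,"y":5.7,"z":0,"roll":0.8}

```text
time: 10.25
position: [0.5436, 0.0083, 0.0793]
tool_rot: [2.549, 1.836, 0.0]
ft_force: [-0.8, -0.9, 1.4]
grip_width: 0.232
grip_force: 1.2
```

send_rows:
  rows:
    - {"hand":20,"x":2.6,"y":5.8,"z":0,"roll":1.4}
    - {"hand":20,"x":2.6,"y":5.8,"z":0,"roll":1.4}
    - {"hand":20,"x":2.6,"y":5.8,"z":0,"roll":1.4}
    - {"hand":20,"x":2.6,"y":5.8,"z":0,"roll":1.4}
    - {"hand":20,"x":2.6,"y":5.8,"z":0,"roll":1.4}
    - {"hand":20,"x":2.1,"y":6,"z":0,"roll":2}
    - {"hand":20,"x":2.1,"y":6,"z":0,"roll":2}
    - {"hand":20,"x":2.1,"y":6,"z":0,"roll":2}
    - {"hand":20,"x":2.1,"y":6,"z":0,"roll":2}
    - {"hand":20,"x":2.1,"y":6,"z":0,"roll":2}

```text
time: 11.25
position: [0.567, 0.0673, 0.0793]
tool_rot: [2.248, 2.194, 0.0]
ft_force: [-0.1, -3.1, 1.2]
grip_width: 0.23
grip_force: 1.1
```

Run:
```python
from h import *
st(); a=get_image("top");b=get_image("scene"); cv2.imwrite("pics/top5.png",a);cv2.imwrite("pics/scene5.png",b)
print(pix("top",568,105,26),pix("scene",568,105,26))
cv2.imwrite("pics/g.png",np.hstack([cv2.resize(a[120:280,150:350],None,fx=2,fy=2),cv2.resize(b[100:260,270:470],None,fx=2,fy=2)]))
```

```text
t 11.25 [567.   67.3  79.3] closing deg -1.39 [ 0. -0. -1.] open 19.980330036194697 [-0.07 -3.06  1.23] [-0.78  0.44  0.73  1.89 -0.35  0.95  0.09]
[272.14909601 197.71309875] [357.19474319 194.66433777]
```

View pics/g.png

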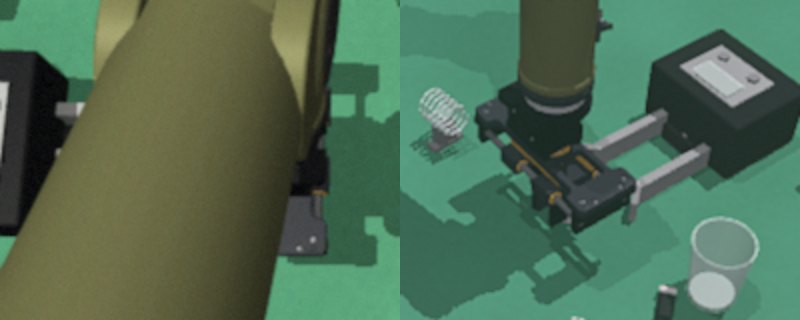

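The cell is hidden under the gripper, which is lined up with the bay mouth. The short coil and beaker are clear. Push force of 3 N shows the cell is seated, so in we go along the axis.

send_rows:
  rows:
    - {"hand":20,"x":0.2,"y":5,"z":0,"roll":-0.2}
    - {"hand":20,"x":0.2,"y":5,"z":0,"roll":-0.2}
    - {"hand":20,"x":0.2,"y":5,"z":0,"roll":-0.2}
    - {"hand":20,"x":0.2,"y":5,"z":0,"roll":-0.2}
    - {"hand":20,"x":0.2,"y":5,"z":0,"roll":-0.1}
    - {"hand":20,"x":0.2,"y":5,"z":0,"roll":0}
    - {"hand":20,"x":0.2,"y":5,"z":0,"roll":0}
    - {"hand":20,"x":0.2,"y":5,"z":0,"roll":0}
    - {"hand":20,"x":0.2,"y":5,"z":0,"roll":0}
    - {"hand":20,"x":0.2,"y":5,"z":0,"roll":0}

```text
time: 12.35
position: [0.5689, 0.1173, 0.0793]
tool_rot: [2.269, 2.173, -0.0]
ft_force: [0.6, -1.5, 0.6]
grip_width: 0.23
grip_force: 0.7
```

send_rows:
  rows:
    - {"hand":20,"x":0.2,"y":4,"z":0,"roll":0}
    - {"hand":20,"x":0.2,"y":4,"z":0,"roll":0}
    - {"hand":20,"x":0.2,"y":4,"z":0,"roll":0}
    - {"hand":20,"x":0.2,"y":4,"z":0,"roll":0}
    - {"hand":20,"x":0.2,"y":4,"z":0,"roll":0}
    - {"hand":20,"x":0.2,"y":4,"z":0,"roll":0}
    - {"hand":20,"x":0.2,"y":4,"z":0,"roll":0}
    - {"hand":20,"x":0.2,"y":4,"z":0,"roll":0}
    - {"hand":20,"x":0.2,"y":4,"z":0,"roll":0}
    - {"hand":20,"x":0,"y":0,"z":0,"roll":0}

```text
time: 13.35
position: [0.5707, 0.154, 0.0793]
tool_rot: [-2.267, -2.174, -0.001]
ft_force: [0.3, -0.3, 0.1]
grip_width: 0.23
grip_force: 0.0
```

Run:
```python
from h import *
st(); b=get_image("scene"); a=get_image("top"); cv2.imwrite("pics/top6.png",a)
cv2.imwrite("pics/i.png",np.hstack([cv2.resize(a[120:280,100:300],None,fx=2,fy=2),cv2.resize(b[100:260,290:490],None,fx=2,fy=2)]))
```

```text
t 13.35 [570.7 154.   79.3] closing deg -2.4 [ 0.     0.001 -1.   ] open 19.985467820431815 [ 0.29 -0.35  0.06] [-0.89  0.47  0.71  1.84 -0.37  0.97 -0.06]
```

View pics/i.png

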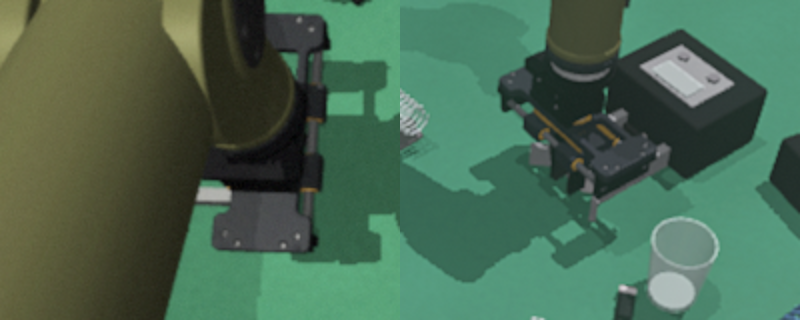

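The gripper is centred in the bay between the walls, short of the housing. From here I go by feel, with small steps.

send_rows:
  rows:
    - {"hand":20,"x":0,"y":2,"z":0,"roll":0}
    - {"hand":20,"x":0,"y":2,"z":0,"roll":0}
    - {"hand":20,"x":0.1,"y":2,"z":0,"roll":0}
    - {"hand":20,"x":0.1,"y":2,"z":0,"roll":0}
    - {"hand":20,"x":0.1,"y":2,"z":0,"roll":0}
    - {"hand":20,"x":0.1,"y":2,"z":0,"roll":0}

```text
time: 14.05
position: [0.5711, 0.1649, 0.0793]
tool_rot: [2.269, 2.173, -0.0]
ft_force: [0.3, -1.3, 0.8]
grip_width: 0.226
grip_force: 0.9
```

send_rows:
  rows:
    - {"hand":20,"x":0,"y":1,"z":0,"roll":0}
    - {"hand":20,"x":0.1,"y":1,"z":0,"roll":0}
    - {"hand":20,"x":0,"y":1,"z":0,"roll":0}

```text
time: 14.35
position: [0.5712, 0.1678, 0.0793]
tool_rot: [2.269, 2.173, 0.0]
ft_force: [-0.6, -2.5, 0.5]
grip_width: 0.229
grip_force: 0.9
```

send_rows:
  rows:
    - {"hand":20,"x":0,"y":1,"z":0,"roll":0}
    - {"hand":20,"x":0.1,"y":1,"z":0,"roll":0}

```text
time: 14.55
position: [0.5713, 0.1698, 0.0793]
tool_rot: [2.269, 2.173, -0.0]
ft_force: [-0.1, -2.1, 0.3]
grip_width: 0.231
grip_force: 0.9
```

send_rows:
  rows:
    - {"hand":20,"x":0,"y":1,"z":0,"roll":0}
    - {"hand":20,"x":0.1,"y":1,"z":0,"roll":0}

```text
time: 14.75
position: [0.5714, 0.1719, 0.0793]
tool_rot: [2.269, 2.173, -0.0]
ft_force: [-0.5, -2.0, 0.9]
grip_width: 0.233
grip_force: 0.9
```

send_rows:
  rows:
    - {"hand":20,"x":0,"y":1,"z":0,"roll":0}

```text
time: 14.85
position: [0.5714, 0.1729, 0.0793]
tool_rot: [2.269, 2.173, 0.0]
ft_force: [-0.3, -2.5, 0.8]
grip_width: 0.233
grip_force: 0.9
```

send_rows:
  rows:
    - {"hand":20,"x":0.1,"y":1,"z":0,"roll":0}

```text
time: 14.95
position: [0.5715, 0.1739, 0.0793]
tool_rot: [2.269, 2.173, -0.0]
ft_force: [0.3, -2.1, 0.3]
grip_width: 0.233
grip_force: 0.9
```

send_rows:
  rows:
    - {"hand":20,"x":0,"y":1,"z":0,"roll":0}
    - {"hand":20,"x":0.1,"y":1,"z":0,"roll":0}

```text
time: 15.15
position: [0.5715, 0.1759, 0.0793]
tool_rot: [2.269, 2.173, -0.0]
ft_force: [-0.2, -2.8, 0.4]
grip_width: 0.229
grip_force: 0.9
```

send_rows:
  rows:
    - {"hand":20,"x":0,"y":1,"z":0,"roll":0}

```text
time: 15.25
position: [0.5716, 0.1769, 0.0793]
tool_rot: [2.269, 2.173, 0.0]
ft_force: [-0.7, -2.6, 0.9]
grip_width: 0.228
grip_force: 0.9
```

send_rows:
  rows:
    - {"hand":20,"x":0.1,"y":1,"z":0,"roll":0}

```text
time: 15.35
position: [0.5717, 0.1779, 0.0793]
tool_rot: [2.269, 2.173, -0.0]
ft_force: [-0.3, -1.8, 1.3]
grip_width: 0.228
grip_force: 1.0
```

send_rows:
  rows:
    - {"hand":20,"x":0,"y":1,"z":0,"roll":0}
    - {"hand":20,"x":0.1,"y":1,"z":0,"roll":0}
    - {"hand":20,"x":0,"y":1,"z":0,"roll":0}

```text
time: 15.65
position: [0.5718, 0.1809, 0.0793]
tool_rot: [2.269, 2.173, 0.0]
ft_force: [0.3, -2.0, 1.4]
grip_width: 0.227
grip_force: 0.9
```

send_rows:
  rows:
    - {"hand":20,"x":0,"y":1,"z":0,"roll":0}
    - {"hand":20,"x":0.1,"y":1,"z":0,"roll":0}
    - {"hand":20,"x":0,"y":1,"z":0,"roll":0}

```text
time: 15.95
position: [0.5719, 0.1839, 0.0793]
tool_rot: [2.269, 2.173, 0.0]
ft_force: [0.5, -2.7, 0.3]
grip_width: 0.228
grip_force: 0.9
```

send_rows:
  rows:
    - {"hand":20,"x":0,"y":1,"z":0,"roll":0}
    - {"hand":20,"x":0.1,"y":1,"z":0,"roll":0}
    - {"hand":20,"x":0,"y":1,"z":0,"roll":0}

```text
time: 16.25
position: [0.572, 0.1869, 0.0793]
tool_rot: [2.269, 2.173, 0.0]
ft_force: [-0.2, -2.2, 0.8]
grip_width: 0.229
grip_force: 0.9
```

send_rows:
  rows:
    - {"hand":20,"x":0,"y":1,"z":0,"roll":0}
    - {"hand":20,"x":0.1,"y":1,"z":0,"roll":0}
    - {"hand":20,"x":0,"y":1,"z":0,"roll":0}

```text
time: 16.55
position: [0.5721, 0.1899, 0.0793]
tool_rot: [2.269, 2.173, 0.0]
ft_force: [-0.1, -1.3, 1.1]
grip_width: 0.233
grip_force: 0.9
```

send_rows:
  rows:
    - {"hand":20,"x":0,"y":1,"z":0,"roll":0}
    - {"hand":20,"x":0.1,"y":1,"z":0,"roll":0}
    - {"hand":20,"x":0,"y":1,"z":0,"roll":0}

```text
time: 16.85
position: [0.5722, 0.1929, 0.0793]
tool_rot: [2.269, 2.173, 0.0]
ft_force: [-0.1, -2.7, 1.0]
grip_width: 0.233
grip_force: 0.9
```

send_rows:
  rows:
    - {"hand":20,"x":0,"y":1,"z":0,"roll":0}
    - {"hand":20,"x":0.1,"y":1,"z":0,"roll":0}
    - {"hand":20,"x":0,"y":1,"z":0,"roll":0}

```text
time: 17.15
position: [0.5723, 0.1958, 0.0793]
tool_rot: [2.269, 2.173, -0.0]
ft_force: [0.1, -2.5, 1.6]
grip_width: 0.225
grip_force: 1.4
```

send_rows:
  rows:
    - {"hand":20,"x":0,"y":1,"z":0,"roll":0}

```text
time: 17.25
position: [0.5723, 0.1964, 0.0793]
tool_rot: [2.268, 2.173, -0.001]
ft_force: [-1.1, -4.9, 0.9]
grip_width: 0.231
grip_force: 1.9
```

send_rows:
  rows:
    - {"hand":20,"x":0,"y":0,"z":0,"roll":0}

```text
time: 17.35
position: [0.5723, 0.1963, 0.0793]
tool_rot: [2.268, 2.173, -0.001]
ft_force: [0.3, -3.2, 2.5]
grip_width: 0.232
grip_force: 1.6
```

The pad is felt: force is rising and the tool is lagging.

send_rows:
  rows:
    - {"hand":20,"x":0,"y":1,"z":0,"roll":0}
    - {"hand":20,"x":0,"y":0,"z":0,"roll":0}

```text
time: 17.55
position: [0.5723, 0.1968, 0.0793]
tool_rot: [2.269, 2.172, -0.001]
ft_force: [-0.5, -5.2, 1.6]
grip_width: 0.228
grip_force: 2.2
```

send_rows:
  rows:
    - {"hand":20,"x":0,"y":0.5,"z":0,"roll":0}
    - {"hand":20,"x":0,"y":0,"z":0,"roll":0}

```text
time: 17.75
position: [0.5724, 0.197, 0.0793]
tool_rot: [2.269, 2.171, -0.002]
ft_force: [-0.1, -5.2, 2.3]
grip_width: 0.228
grip_force: 2.5
```

send_rows:
  rows:
    - {"hand":20,"x":0,"y":1,"z":0,"roll":0}
    - {"hand":20,"x":0,"y":0,"z":0,"roll":0}

```text
time: 17.95
position: [0.5724, 0.1974, 0.0793]
tool_rot: [2.269, 2.171, -0.003]
ft_force: [-0.2, -6.7, 1.8]
grip_width: 0.229
grip_force: 2.9
```

send_rows:
  rows:
    - {"hand":20,"x":0,"y":0.5,"z":0,"roll":0}
    - {"hand":20,"x":0,"y":0,"z":0,"roll":0}

```text
time: 18.15
position: [0.5724, 0.1975, 0.0793]
tool_rot: [2.269, 2.17, -0.003]
ft_force: [-1.0, -7.0, 2.6]
grip_width: 0.226
grip_force: 3.2
```

send_rows:
  rows:
    - {"hand":20,"x":0,"y":0.5,"z":0,"roll":0}
    - {"hand":20,"x":0,"y":0,"z":0,"roll":0}
    - {"hand":20,"x":0,"y":0,"z":0,"roll":0}
    - {"hand":20,"x":0,"y":0,"z":0,"roll":0}

```text
time: 18.55
position: [0.5724, 0.1977, 0.0793]
tool_rot: [2.269, 2.17, -0.004]
ft_force: [-0.3, -8.2, 3.0]
grip_width: 0.229
grip_force: 3.4
```

Pressed home: about 8 N total, some 6 N of it on the pad, and 2 mm of compression held for 0.4 s. Now backing off slowly, then up.

send_rows:
  rows:
    - {"hand":20,"x":0,"y":-1,"z":0,"roll":0}
    - {"hand":20,"x":0,"y":-1,"z":0,"roll":0}
    - {"hand":20,"x":0,"y":-1,"z":0,"roll":0}
    - {"hand":20,"x":0,"y":-1,"z":0,"roll":0}
    - {"hand":20,"x":0,"y":-2,"z":0,"roll":0}
    - {"hand":20,"x":-0.1,"y":-3,"z":0,"roll":0}
    - {"hand":20,"x":-0.3,"y":-6,"z":0,"roll":0}
    - {"hand":20,"x":-0.4,"y":-10,"z":0,"roll":0}
    - {"hand":20,"x":-0.4,"y":-10,"z":0,"roll":0}
    - {"hand":20,"x":0,"y":0,"z":0,"roll":0}

```text
time: 19.55
position: [0.5711, 0.1625, 0.0794]
tool_rot: [2.272, 2.169, -0.001]
ft_force: [0.2, -0.0, -0.0]
grip_width: 0.229
grip_force: 0.0
```

send_rows:
  rows:
    - {"hand":20,"x":0,"y":0,"z":15,"roll":0}
    - {"hand":20,"x":0,"y":0,"z":30,"roll":0}
    - {"hand":20,"x":0,"y":0,"z":40,"roll":0}
    - {"hand":20,"x":0,"y":0,"z":40,"roll":0}
    - {"hand":20,"x":0,"y":0,"z":40,"roll":0}
    - {"hand":20,"x":0,"y":-40,"z":40,"roll":0}
    - {"hand":20,"x":0,"y":-40,"z":0,"roll":0}
    - {"hand":20,"x":0,"y":-40,"z":0,"roll":0}
    - {"hand":20,"x":0,"y":-40,"z":0,"roll":0}
    - {"hand":20,"x":0,"y":-40,"z":0,"roll":0}

```text
time: 20.55
position: [0.571, -0.0312, 0.2811]
tool_rot: [2.268, 2.174, 0.003]
ft_force: [0.2, -0.4, -0.1]
grip_width: 0.228
grip_force: 0.0
```

send_rows:
  rows:
    - {"hand":20,"x":0,"y":-45,"z":0,"roll":0}
    - {"hand":20,"x":0,"y":-45,"z":0,"roll":0}
    - {"hand":20,"x":0,"y":-45,"z":0,"roll":0}
    - {"hand":20,"x":0,"y":-45,"z":0,"roll":0}
    - {"hand":20,"x":0,"y":0,"z":0,"roll":0}
    - {"hand":20,"x":0,"y":0,"z":0,"roll":0}

```text
time: 21.15
position: [0.5707, -0.2115, 0.2806]
tool_rot: [2.272, 2.169, 0.001]
ft_force: [-0.7, 0.5, 1.1]
grip_width: 0.231
grip_force: 0.0
```

Run:
```python
from h import *
st()
o={"top":cv2.imread("pics/top0.png"),"scene":cv2.imread("pics/scene0.png")}
for n in o:
    b=get_image(n); cv2.imwrite(f"pics/{n}_end.png",b)
    # bright low-saturation blob in the bay region
    c=pix(n,574,235,26); print(n,"expected cell px",c.round(1))
    u,v=c.astype(int); h=cv2.cvtColor(b,cv2.COLOR_BGR2HSV)
    m=cv2.absdiff(b,o[n]).max(2); m=(m>35).astype('uint8')
    k,l,s,ce=cv2.connectedComponentsWithStats(m)
    for i in range(1,k):
        if s[i,4]>25: print(s[i],ce[i].round(1),ray(n,*ce[i],26).round(1))
```

```text
t 21.15 [ 570.7 -211.5  280.6] closing deg -2.65 [ 0.001 -0.    -1.   ] open 20.070194057188246 [-0.65  0.45  1.1 ] [-0.46  0.34  0.96  1.61 -0.28  1.35  0.49]
top expected cell px [199.2 195.2]
[  451     0   189   400 32108] [545.8 180.4] [ 594.5 -384.8]
[ 184  179   42   34 1164] [204.  196.1] [572.2 226.3]
[ 582  178   58  222 6534] [619.8 325.6] [ 343.7 -479.2]
[ 435  215   41   38 1133] [455.7 232.2] [ 503.1 -216.7]
[   0  349  168   51 3997] [ 66.2 380.9] [265.9 437.4]
[167 383  42  17 372] [186.8 392. ] [247.2 239.4]
scene expected cell px [400.  172.2]
[ 120    0   55   99 1586] [150.3  36.1] [-407.3   18.9]
[208   0  13  50 284] [214.9  24.5] [-351.7  230.3]
[ 230   63  180   57 2789] [317.6  92.5] [189.2 273.4]
[149 103  14  11  59] [154.7 107.4] [ -25.3 -129.9]
[226 102  13  12  48] [231.4 108.2] [105.7  37.4]
[  110   113   153   237 16692] [177.4 231.8] [ 418.6 -269.6]
[384 164  29  25 467] [397.  174.6] [575.5 223.6]
[202 235  31  32 654] [215.4 248.5] [ 506.5 -226.5]
```

Run:
```python
from h import *
b=cv2.imread("pics/top_end.png");h=cv2.cvtColor(b,cv2.COLOR_BGR2HSV)
m=((h[...,1]<70)&(h[...,2]>110)).astype('uint8');m[:184]=0;m[210:]=0;m[:,:178]=0;m[:,230:]=0
k,l,s,c=cv2.connectedComponentsWithStats(m)
for i in range(1,k): print(s[i],c[i])
i=1+np.argmax(s[1:,4]); x,y,w,hh,_=s[i]
print("cell",ray("top",x+w/2-.5,y+hh/2-.5,26),"right edge",ray("top",x+w-.5,y+hh/2,26),"tool-based",197.7+37.8-2)
# neighbours: shift vs. before
o=cv2.imread("pics/top0.png")
for n,(u,v,ww,hh) in {"a":(452,251,22,13),"b":(443,202,24,12)}.items():
    t=o[v:v+hh,u:u+ww];r=cv2.matchTemplate(cv2.resize(b[v-4:v+hh+4,u-4:u+ww+4],None,fx=4,fy=4),cv2.resize(t,None,fx=4,fy=4),5);_,q,_,p=cv2.minMaxLoc(r);print(n,q,(np.array(p)-16)/4)
o=cv2.imread("pics/scene0.png");b=cv2.imread("pics/scene_end.png")
for n,(u,v,ww,hh) in {"a":(196,226,20,14),"b":(219,251,20,14),"port":(225,260,32,28)}.items():
    t=o[v:v+hh,u:u+ww];r=cv2.matchTemplate(cv2.resize(b[v-4:v+hh+4,u-4:u+ww+4],None,fx=4,fy=4),cv2.resize(t,None,fx=4,fy=4),5);_,q,_,p=cv2.minMaxLoc(r);print(n,q,(np.array(p)-16)/4)
```

```text
[184 184  35  26 789] [200.96704689 196.17870722]
[178 195   3   4   9] [179.11111111 196.33333333]
cell [571.53456512 231.70123439] right edge [570.29813258 200.50146135] tool-based 233.5
a 0.978678822517395 [-0.25  0.25]
b 0.9879066944122314 [0. 0.]
a 0.6110389828681946 [0.25 0.  ]
b 0.7944556474685669 [0. 0.]
port 0.9851173162460327 [0. 0.]
```

The cell rests on the pad at (572,232), and its neighbours have not measurably moved (under 0.5 px). Handing in.

```bash
python3 -c "from bench import *;print(close_job())"
```

```text
the job is handed in; nothing more can be done
None
```

I pushed the plain cell out of the row, slid it into the bay and pressed it home on the sprung pad (about 8 N measured at the wrist). It rests there, the block_a, block_b and ported-cell checks showed no measurable shift, and the job is handed in.

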